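Empty the scrap scoop through the funnel and hold the bin flap open

TASK

Clear the brake scrap: tip all four small pieces (two blue hex plugs, two tan chips) out of the scoop through the orange funnel so they end up inside the clear tube, and stand the empty scoop back upright on the mat. Then lift the scrap bin's flap by its red handle to 50 degrees from closed and finish while still holding it there with the gripper, steady, so the mechanic can drop the old caliper housing in; it falls shut if let go. Leave the rusty caliper housing, the cracked tan piston and the bent spring where they lie.

Things in the scene. Friction and masses are not known exactly. Their poses are not given: they have to be found in the camera images.
- scoop: Loose aluminium scoop, 0.22 kg: tray 120 (its x) x 80 x 38 mm high, 3 mm walls; origin at the centre of its underside, z up. Its -x end is open (pouring mouth); pieces slide out at a nose-down tilt of 25 to 40 degrees, surely at 58. A strap (24 mm along x, top at 42 mm) bridges the side walls at mid length and carries a yellow upright grip post 20 x 20 mm, sides along scoop x and y, top at 94 mm.
- scoop_grip (a point): Point on the axis of the scoop's yellow grip post, 74 mm above the scoop's underside: where to grip, from above; axes as the scoop.
- scoop_mouth (a point): Middle of the edge of the scoop's floor at the open end, 60 mm from the centre along its -x, 3 mm above the underside.
- plug_a: Scuffed blue plastic hex plug, 12 g: a 21 mm wide hexagonal flange 9 mm thick with a 15 mm round stub, 18 mm high in all; origin at the centre of the flange's underside. Starts in the scoop.
- plug_b: Second blue hex plug, the same as plug_a. Starts in the scoop.
- chip_a: Tan phenolic piston chip, 14 g, a block 19 x 16 x 14 mm; origin at the centre of its underside. Starts in the scoop.
- chip_b: Second tan chip, the same as chip_a. Starts in the scoop.
- sorter: Fixed stand. Grey base plate 10 mm thick, -60 to +110 mm along its x, 110 mm wide; on it a clear tube (outside 74, inside 68 mm, top 100 mm above the mat), and over that an orange funnel (rim 160 mm across, 172 mm above the mat, throat 56 mm inside). Origin on the axis of tube and funnel at mat height. A steel post, 18 mm thick, 170 mm high, stands 93 mm along its +x.
- tube_floor (a point): Centre of the clear tube's inner floor, 14 mm above the mat.
- funnel_mouth (a point): Centre of the orange funnel's rim circle, 172 mm above the mat.
- bin: Fixed galvanised scrap bin on red brackets, locked: 160 (its x) x 200 (its y) x 110 mm high, brackets reach 111 mm to either side along y, base plate 140 x 230 x 15 mm. Origin at the centre of its underside. Its front, with the flap's handle, looks to its own -x; the flap's hinge runs along its y at its back rim.
- flap (a joint): Angle of the bin's 0.35 kg sheet flap: 0 closed (level), growing as its front edge rises, rad; stop at 1.3. 50 degrees is 0.873. No spring or catch: it falls shut by its weight from anywhere when let go. About 2 N upwards at the handle raises it.
- flap_handle (a point): Centre of the flap's red round handle: a cylinder 24 mm across, 36 mm long along the bin's y, 200 mm from the hinge, 40 mm in front of the flap's front edge on a 12 mm wide stem; 113 mm above the mat when closed, nothing below it. Can be pinched from above across its flat ends (36 mm), then turns between the fingers as the flap rises. Its axes turn with the flap.
- flap_hinge (a point): Middle of the flap's hinge axis, 110 mm above the mat; the handle moves on a circle of 200 mm about it in the bin's x-z plane, starting 3 mm above hinge height. Its axes turn with the flap.
- caliper: Bystander: rusty cast caliper housing, about 160 x 120 x 50 mm, 1.9 kg, loose on the mat; origin at the middle of its underside. Leave it.
- piston: Bystander: cracked tan phenolic piston, 48 mm across, 40 mm high, standing loose; origin at the centre of its underside. Leave it.
- spring: Bystander: bent steel anti-rattle spring, zigzag wire 6 mm thick, about 110 x 30 mm, lying loose; origin at its middle. Leave it.

How it is judged:
On the way, in this order (a step that is already met when the one before it is completed fails the run):
1. the scoop is raised over the funnel and tipped (height (world z) of scoop above 0.1 m and angle between scoop's own z axis and vertical above 0.35 rad and horizontal distance between scoop and funnel_mouth below 0.16 m).
2. all four pieces lie inside the clear tube (horizontal distance between each of plug_a, plug_b, chip_a, chip_b and tube_floor below 0.034 m and z of plug_a in the frame of sorter between 0.005 and 0.09 m and z of plug_b in the frame of sorter between 0.005 and 0.09 m and z of chip_a in the frame of sorter between 0.005 and 0.09 m and z of chip_b in the frame of sorter between 0.005 and 0.09 m), for 0.2 s.
3. the scoop stands upright on the mat, let go (height (world z) of scoop below 0.006 m and angle between scoop's own z axis and vertical below 0.1 rad and linear speed of scoop below 0.03 m/s and contact force between each of the arm, the fingers and scoop below 0.05 N), for 0.2 s.
At the end, for the whole second after the job is handed in: All four pieces in the clear tube; scoop untouched, upright (6 degrees) and at rest on the mat; flap held still at 43 to 57 degrees by the fingers (over 0.3 N), not propped by scoop or bystanders; caliper, piston and spring within 30 mm of their starts (all of step 2 and all of step 3 and value of joint flap between 0.7505 and 0.9948 rad and velocity of joint flap between -0.1 and 0.1 rad/s and contact force between the fingers and flap above 0.3 N and contact force between each of scoop, caliper, piston, spring and flap below 0.05 N and distance of each of caliper, piston, spring from where it was at the start of the episode below 0.03 m); the arm keeps its last pose, push and grip.
It fails at once if the caliper is shoved more than 30 mm (distance of caliper from where it was at the start of the episode above 0.03 m).
It fails at once if the piston is shoved more than 30 mm (distance of piston from where it was at the start of the episode above 0.03 m).
It fails at once if the spring is shoved more than 30 mm (distance of spring from where it was at the start of the episode above 0.03 m).
It also fails if it takes over 64 s, if anything falls off the work surface, if the arm or the gripper's body presses on something with over 40 N, if the wrist force passes 120 N, or if a joint passes its speed limit or range.

ROBOT

A 6-joint arm with a two-finger parallel gripper is mounted at the origin on the work surface. World frame = base frame: x ahead of the robot, y to its left, z up, the work surface at z = 0. Lengths are in m, angles in rad, forces in N, time in s.
With the tool pointing down it reaches from about 0.325 to 0.925 m from the base axis. Payload 3.1 kg.
Tool frame: the origin (TCP) lies at the very end of the fingers, on their centre line; the grasp point (between the pads) lies 19 mm behind it; z points along the fingers, y is the line along which they close (so a half turn about z gives the same grasp; the last joint's range is limited). The gripper opens to 85 mm and grips with 20 to 120 N. Pads are 22 mm wide; open, the fingers measure 114 mm over their backs; the gripper's body (76 mm by 85 mm) begins 54 mm behind the grasp point. The pads swing forward as they close: fully open they stand 13 mm farther back than shut.
Start: joints at [1.014, 0.217, 1.613, -0, 1.311, -0.112], TCP at [0.269, 0.564, 0.206] pointing down, gripper open.
Joint ranges: [-2.75, 2.75], [-0.78, 2.1], [0.31, 2.55], [-1.13, 4.27], [0.13, 2.63], [-2.58, 2.58]. Speed limits (rad/s): [2.79, 2.79, 3.14, 3.14, 3.14, 3.14].

INTERFACE

Orientations are given as a rotation vector (axis times angle).
In Python, from workcell import env, viewer gives the robot as it stands. The module is installed in compiled form; this text tells all that it offers.
- The arm moves only by the tool arm_command, never from a script. Its argument "motion" is text: rows parted by semicolons, each of 6 numbers parted by spaces: the shift along the tool's x, y, z as a fraction of full scale, then the turn, a rotation vector about the tool's x, y, z as a fraction of full scale. A call has exactly 8 rows; each row is the pose to reach, as a shift and turn from the pose commanded when the call began, along the tool's axes at that moment; what a row does not reach only later rows make up. Full scale, the value 1, is 0.75 m for a shift and 30 degrees for a turn. A row lasts 1/10 s, in which the tool goes at most 50 mm and 8.59 degrees, less where a joint would pass 70% of its speed; a pose out of reach is approached as far as the arm can. A call with a number of a shift or a turn outside -1 to 1 is refused whole. A call with a gripper value outside its range is refused whole. "claw" is the gripper command: -1 is shut, 1 is fully open, values between are in proportion, set as the call begins (left out, the last holds). The fingers move at their own pace and stop on an object; "force" is the grip in N (left out, the last holds). Time passes only in rows, so rows that repeat a pose let the fingers close, or fill a call up. It gives the time, the measured TCP pose, the force, the opening and the grip force at its end, in the units of the state.
- env.read_state(): the state, without advancing time (a new reading comes with each control period).
- viewer.grab_frame(name): name is "scene" or "top" or "wrist"; returns a dict with "img" (480x640x3 uint8, red, green, blue), "depth" (480x640 float32, m along the optical axis (not along the pixel's ray), 0 where there is no reading), "fx", "fy", "cx", "cy" (pixels), "distortion" ([k1, k2, p1, p2, k3] as OpenCV has them; the pictures are not rectified), "world_from_camera" (4x4, takes a point from camera to world coordinates). Camera axes: x right, y down, z forward; pixel columns grow to the right and rows downward; lengths in m; the calibration is good to about 2 mm. A picture is of the moment at which its call begins.
- env.job_done(): hands the job in; it is judged then, once.
The state is a dict: "clock": time; "q": joint angles; "qvel": joint speeds; "tau": joint torques, N m; "tcp_pos": TCP position; "eef_rot": TCP orientation; "force": force on the tool from outside, world axes, zero at the start; "ft_torque": the same for the moment, N m; "grip_width": opening from 0.0 (shut) to 1.0 (fully open); "gripper_force": force on a finger pad.
Only numpy, scipy, OpenCV 4.12 (cv2) and the standard library are available. Lean on these libraries where they do the work, as an engineer would, in place of code of your own. Each camera call takes 0.05 s, during which the arm holds its last target. There are 200 camera calls.

## Working session

There is one attempt and no reset: what is moved stays moved. The work goes in short steps, Python scripts to look and compute and a tool call to move; the robot and the scene stay as the last step left them, time stands still between calls to the robot, and variables do not carry over. Pictures are saved under pics/ and viewed, at most 13 in all, crops included, and the job is handed in when it is done.

Besides the shell and the picture viewer there is one more tool, called after ">>>" by a JSON object that holds its "name" and its "arguments", one argument or row to a line. arm_command: Moves the arm, as the interface text tells. Its arguments: {"type":"object","properties":{"motion":{"type":"string"},"claw":{"type":"number"},"force":{"type":"number"}},"required":["motion"]}

```bash
mkdir -p pics; cat > h.py <<'E'
import numpy as np, cv2
from scipy.spatial.transform import Rotation as R
from workcell import env, viewer
def shot(n,f):
    d=viewer.grab_frame(n); cv2.imwrite('pics/'+f+'.png',d['img'][:,:,::-1]); np.savez('pics/'+f+'.npz',**d); return d
def px(d,u,v,z=None,r=1):
    """world point of pixel; with z: intersect ray with plane z, else use depth"""
    K=np.array([[d['fx'],0,d['cx']],[0,d['fy'],d['cy']],[0,0,1.]]);T=d['world_from_camera']
    n=cv2.undistortPoints(np.array([[[u,v]]],float),K,np.array(d['distortion'],float))[0,0]
    ray=np.array([n[0],n[1],1.])
    if z is None: 
        w=d['depth'][v-r:v+r+1,u-r:u+r+1]; s=np.median(w[w>0])
    else: s=(z-T[2,3])/(T[:3,:3]@ray)[2]
    return T[:3,:3]@(ray*s)+T[:3,3]
E
python3 - <<'E'
from h import *
for n in('top','scene'): shot(n,n+'0')
s=env.read_state()
for k in s: print(k,np.round(s[k],4))
E
```

```text
clock 0.1
q [ 1.0138  0.2177  1.6148  0.      1.3113 -0.1122]
qvel [ 0.0003 -0.0014 -0.0025 -0.0005 -0.0012 -0.0003]
tau [ 1.00000e-04 -3.98076e+01 -3.04973e+01 -1.00000e-04  4.20000e-03
  0.00000e+00]
tcp_pos [0.2684 0.5635 0.2052]
eef_rot [-0.6927 -3.0635  0.0033]
force [-0.204   0.2972  0.0883]
ft_torque [-0.0377 -0.0011 -0.0177]
gripper_force 0.0
grip_width 0.9988
```

View pics/top0.png

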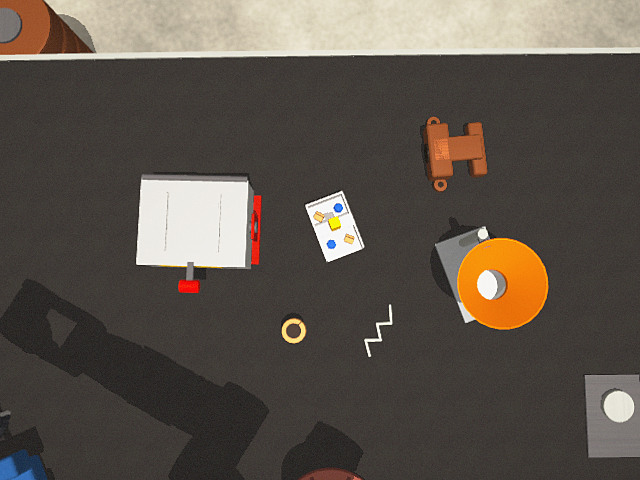

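View pics/scene0.png

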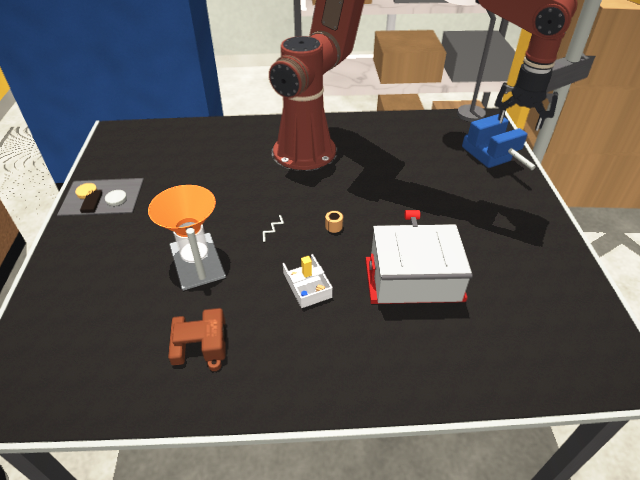

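```bash
python3 - <<'E'
from h import *
a=cv2.imread('pics/top0.png')[175:275,290:380]; b=cv2.imread('pics/scene0.png')[245:315,270:345]
a=cv2.resize(a,(450,500),interpolation=cv2.INTER_CUBIC); b=cv2.resize(b,(340,320),interpolation=cv2.INTER_CUBIC)
c=np.zeros((500,800,3),np.uint8); c[:,:450]=a; c[:320,455:795]=b; cv2.imwrite('pics/c0.png',c)
d=np.load('pics/top0.npz')
for n,u,v,z in [('post',334,222,.094),('handle',189,286,.12),('c1',305,205,.038),('c2',343,191,.038),('c3',364,247,.038),('c4',327,262,.038),
 ('rimL',457,283,.172),('rimR',548,283,.172),('rimT',503,238,.172),('rimB',503,329,.172),('postS',483,233,.17),('piston',294,331,.04),('spr1',390,305,.003),('spr2',368,355,.003),('cal',455,150,.05),('bin1',141,178,.11),('bin2',247,180,.11),('bin3',249,268,.11),('bin4',137,263,.11)]:
    print(n,px(d,u,v,z).round(3), px(d,u,v).round(3))
E
```

```text
post [ 0.579 -0.012  0.094] [ 0.579 -0.012  0.093]
handle [0.459 0.257 0.12 ] [0.459 0.256 0.126]
c1 [0.621 0.046 0.038] [0.627 0.047 0.001]
c2 [ 0.649 -0.031  0.038] [ 0.655 -0.031  0.002]
c3 [ 0.536 -0.071  0.038] [ 0.539 -0.073  0.003]
c4 [0.506 0.003 0.038] [0.509 0.003 0.002]
rimL [ 0.459 -0.226  0.172] [ 0.459 -0.226  0.17 ]
rimR [ 0.458 -0.385  0.172] [ 0.462 -0.447 -0.002]
rimT [ 0.538 -0.309  0.172] [ 0.555 -0.358  0.001]
rimB [ 0.379 -0.303  0.172] [ 0.371 -0.351  0.001]
postS [ 0.547 -0.275  0.17 ] [ 0.547 -0.275  0.171]
piston [0.372 0.068 0.04 ] [0.372 0.068 0.041]
spr1 [ 0.421 -0.124  0.003] [ 0.421 -0.124  0.003]
spr2 [ 0.321 -0.078  0.003] [ 0.321 -0.078  0.005]
cal [ 0.728 -0.255  0.05 ] [ 0.728 -0.255  0.05 ]
bin1 [0.664 0.355 0.11 ] [0.663 0.352 0.117]
bin2 [0.658 0.152 0.11 ] [0.658 0.152 0.111]
bin3 [0.492 0.148 0.11 ] [0.496 0.159 0.024]
bin4 [0.503 0.358 0.11 ] [0.502 0.357 0.114]
```

View pics/c0.png

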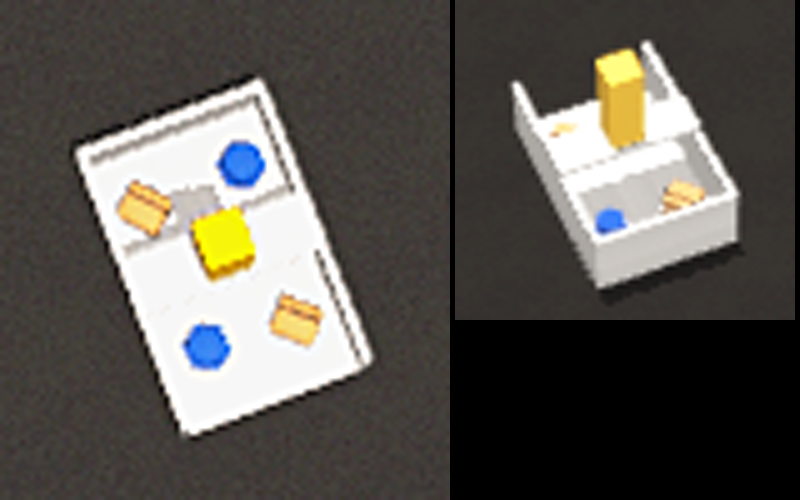

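```bash
cat >> h.py <<'E'
def rot(psi,tilt=0):
    """tool down with y at yaw psi (deg); tilt>0 leans the gripper body towards -y of the level tool (nose-down pour)"""
    a=np.radians(psi); y=np.array([np.cos(a),np.sin(a),0]); z=np.array([0,0,-1.]); x=np.cross(y,z)
    return R.from_rotvec(-np.radians(tilt)*x)*R.from_matrix(np.c_[x,y,z])
def plan(pos,psi,tilt=0):
    s=env.read_state(); r=R.from_rotvec(s['eef_rot']); t=rot(psi,tilt)
    sh=r.inv().apply(np.array(pos)-s['tcp_pos']); tu=np.degrees((r.inv()*t).as_rotvec())
    print('t',s['clock'],'tcp',np.round(s['tcp_pos'],4),'q',np.round(s['q'],2)); print('shift',np.round(sh/.75,4),'turn',np.round(tu/30,4))
E
python3 - <<'E'
from h import *
print(np.round(rot(20,30).as_matrix(),2))
plan([.578,-.012,.2],20)
E
```

```text
[[-0.34  0.81  0.47]
 [ 0.94  0.3   0.17]
 [ 0.    0.5  -0.87]]
t 0.1 tcp [0.2684 0.5635 0.2052] q [ 1.01  0.22  1.61  0.    1.31 -0.11]
shift [-0.7027 -0.5151  0.0079] turn [-4.2000e-03  1.2000e-03  1.4839e+00]
```

>>> {"name": "arm_command", "arguments": {
  "motion": "-0.02 -0.015 0 0 0 0.04; -0.06 -0.045 0 0 0 0.12; -0.11 -0.08 0 0 0 0.23; -0.16 -0.12 0 0 0 0.34; -0.21 -0.155 0 0 0 0.45; -0.26 -0.19 0 0 0 0.56; -0.31 -0.227 0 0 0 0.66; -0.36 -0.264 0 0 0 0.76",
  "claw": 1
}}

```text
clock: 0.9
tcp_pos: [0.4277, 0.2665, 0.2062]
eef_rot: [1.289, 2.865, -0.001]
force: [-0.3, 0.6, 0.2]
grip_width: 1.002
gripper_force: 0.0
```

```bash
python3 -c "
from h import *
plan([.578,-.012,.2],20)"
```

```text
t 0.9 tcp [0.4277 0.2665 0.2062] q [ 0.42 -0.04  1.89 -0.    1.29 -0.31]
shift [-0.4108 -0.0963  0.0084] turn [-7.000e-04  1.000e-03  7.183e-01]
```

>>> {"name": "arm_command", "arguments": {
  "motion": "-0.06 -0.014 0 0 0 0.12; -0.12 -0.028 0 0 0 0.24; -0.18 -0.042 0 0 0 0.36; -0.24 -0.056 0 0 0 0.48; -0.3 -0.07 0 0 0 0.58; -0.35 -0.082 0 0 0 0.66; -0.39 -0.092 0.005 0 0 0.7; -0.411 -0.096 0.008 0 0 0.718"
}}

```text
clock: 1.7
tcp_pos: [0.5788, -0.0119, 0.1999]
eef_rot: [-1.803, -2.572, 0.002]
force: [-0.1, -0.3, 0.3]
grip_width: 0.999
gripper_force: 0.0
```

```bash
python3 -c "
from h import *
shot('wrist','w1');plan([.578,-.012,.055],20)"
```

```text
t 1.75 tcp [ 0.5795 -0.0128  0.1995] q [-0.14  0.13  1.73 -0.    1.28 -0.49]
shift [ 0.002  -0.0013  0.1927] turn [-0.0019  0.003  -0.0026]
```

View pics/w1.png

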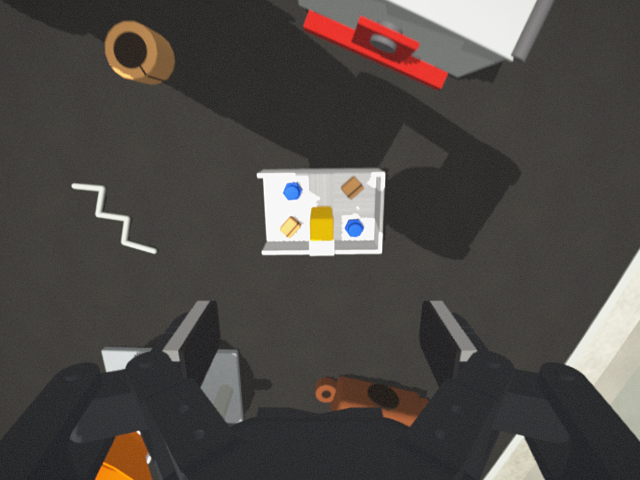

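```bash
python3 -c "
from h import *
d=np.load('pics/w1.npz')
for u,v,z in [(322,213,.094),(258,175,.038),(384,171,.038),(264,253,.038),(382,252,.038)]: print(px(d,u,v,z).round(4),px(d,u,v).round(4))
p=px(d,258,175,.038)-px(d,384,171,.038);print(np.degrees(np.arctan2(*p[1::-1])))
p=px(d,264,253,.0)-px(d,382,252,.0);print(np.degrees(np.arctan2(*p[1::-1])))
"
```

```text
[ 5.766e-01 -3.000e-04  9.400e-02] [ 0.5778 -0.0033  0.0803]
[0.5122 0.0014 0.038 ] [0.5122 0.0014 0.0382]
[0.6223 0.0453 0.038 ] [0.6299 0.0438 0.0016]
[ 0.5407 -0.0711  0.038 ] [ 0.5393 -0.0859  0.0006]
[ 0.6519 -0.0296  0.038 ] [ 6.632e-01 -3.970e-02  5.000e-04]
-158.23944088414123
-159.5262188593852
```

>>> {"name": "arm_command", "arguments": {
  "motion": "0 0 0.02 0 0 0; 0 0 0.05 0 0 -0.01; 0.001 0 0.09 0 0 -0.02; 0.001 0 0.13 0 0 -0.03; 0.001 0 0.16 0 0 -0.03; 0.001 0 0.18 0 0 -0.03; 0.001 0 0.191 0 0 -0.03; 0.001 0 0.191 0 0 -0.03"
}}

```text
clock: 2.55
tcp_pos: [0.5773, -0.007, 0.0559]
eef_rot: [-1.775, -2.589, 0.002]
force: [1.0, 0.0, 0.2]
grip_width: 0.996
gripper_force: 0.0
```

>>> {"name": "arm_command", "arguments": {
  "motion": "0 0 0 0 0 0; 0 0 0 0 0 0; 0 0 0 0 0 0; 0 0 0 0 0 0; 0 0 0 0 0 0; 0 0 0 0 0 0; 0 0 0 0 0 0; 0 0 0 0 0 0",
  "claw": -1,
  "force": 80
}}

```text
clock: 3.35
tcp_pos: [0.579, -0.0083, 0.0581]
eef_rot: [1.777, 2.59, -0.0]
force: [-1.9, -0.2, 5.7]
grip_width: 0.209
gripper_force: 78.5
```

```bash
python3 -c "
from h import *
s=env.read_state();print(s['grip_width'],s['gripper_force'])
plan([.58,-.013,.30],20)"
```

```text
0.2089437845118402 78.54184985160828
t 3.35 tcp [ 0.579  -0.0083  0.0581] q [-0.14  0.29  1.83 -0.    1.02 -0.5 ]
shift [-0.0066 -0.0008 -0.3225] turn [0.0008 0.0013 0.0358]
```

>>> {"name": "arm_command", "arguments": {
  "motion": "0 0 -0.012 0 0 0; 0 0 -0.04 0 0 0; 0 0 -0.08 0 0 0; 0 0 -0.133 0 0 0.05; 0 0 -0.186 0 0 0.15; 0 0 -0.226 0 0 0.3; 0 0 -0.253 0 0 0.45; 0 0 -0.267 0 0 0.6"
}}

```text
clock: 4.15
tcp_pos: [0.5794, -0.0079, 0.2599]
eef_rot: [2.163, 2.275, 0.004]
force: [0.2, -0.1, -1.6]
grip_width: 0.206
gripper_force: 78.5
```

```bash
python3 -c "
from h import *
s=env.read_state();print(s['grip_width'],s['gripper_force'],s['force'])
shot('scene','s1')
plan([.5265,-.365,.262],-41)"
```

```text
0.2056197346851193 78.5266900062561 [ 0.15730358 -0.09637118 -1.56746752]
t 4.2 tcp [ 0.5799 -0.008   0.261 ] q [-0.13  0.08  1.67  0.    1.39 -0.18]
shift [-0.4719 -0.0942 -0.0015] turn [ 0.0097 -0.0025  1.4594]
```

View pics/s1.png

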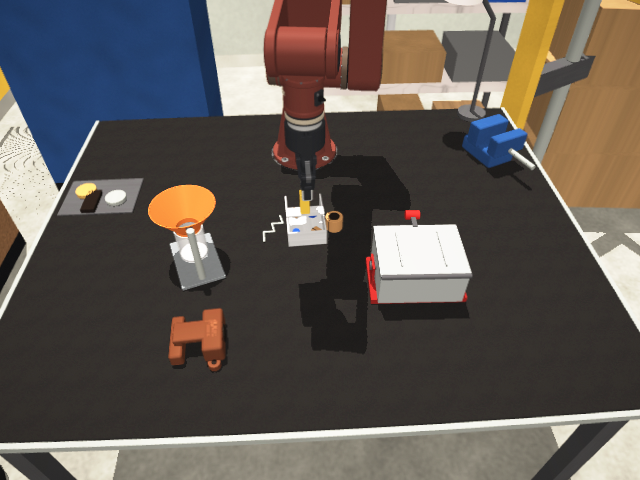

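>>> {"name": "arm_command", "arguments": {
  "motion": "-0.012 -0.0024 -0.003 0 0 0.03; -0.036 -0.007 -0.008 0 0 0.1; -0.07 -0.014 -0.014 0 0 0.2; -0.11 -0.022 -0.02 0 0 0.32; -0.155 -0.031 -0.023 0 0 0.45; -0.2 -0.04 -0.025 0 0 0.6; -0.245 -0.049 -0.025 0 0 0.75; -0.29 -0.058 -0.025 0 0 0.9"
}}

```text
clock: 5.0
tcp_pos: [0.5452, -0.2289, 0.274]
eef_rot: [-2.633, -1.708, 0.003]
force: [0.7, -0.1, -1.8]
grip_width: 0.198
gripper_force: 78.5
```

```bash
python3 -c "
from h import *
plan([.5265,-.365,.262],-41)"
```

```text
t 5.0 tcp [ 0.5452 -0.2289  0.274 ] q [-0.52  0.1   1.62 -0.    1.43 -0.1 ]
shift [-0.1759  0.0513  0.0158] turn [-0.0066  0.0008  0.5646]
```

>>> {"name": "arm_command", "arguments": {
  "motion": "-0.05 0.014 0 0 0 0.15; -0.09 0.026 0 0 0 0.28; -0.125 0.036 0.002 0 0 0.4; -0.15 0.044 0.004 0 0 0.48; -0.166 0.048 0.006 0 0 0.53; -0.175 0.051 0.008 0 0 0.56; -0.176 0.051 0.01 0 0 0.565; -0.176 0.051 0.01 0 0 0.565"
}}

```text
clock: 5.8
tcp_pos: [0.5283, -0.3627, 0.2681]
eef_rot: [-2.855, -1.307, -0.0]
force: [0.2, 0.1, -2.4]
grip_width: 0.206
gripper_force: 78.5
```

```bash
python3 -c "
from h import *
u=np.array([.755,-.656,0]);C=np.array([.4585,-.306,.19])
shot('top','t2');shot('wrist','w2')
c=np.hstack([cv2.imread('pics/t2.png')[160:400,330:640][:,:310],cv2.imread('pics/w2.png')[::2,::2]]) 
cv2.imwrite('pics/c2.png',cv2.resize(c,None,fx=1.2,fy=1.2))
for t in (15,30,45,58):
    a=np.radians(t);plan(C+.03*u-u*(-.06*np.cos(a)+.052*np.sin(a))+[0,0,.06*np.sin(a)+.052*np.cos(a)],-41,t)"
```

```text
t 5.9 tcp [ 0.5286 -0.3626  0.2687] q [-0.71  0.21  1.51  0.    1.43  0.  ]
shift [-0.0043 -0.0207  0.0173] turn [-0.5004 -0.0018  0.0072]
t 5.9 tcp [ 0.5286 -0.3626  0.2687] q [-0.71  0.21  1.51  0.    1.43  0.  ]
shift [-0.0042 -0.0454  0.0049] turn [-1.0004 -0.0027  0.0069]
t 5.9 tcp [ 0.5286 -0.3626  0.2687] q [-0.71  0.21  1.51  0.    1.43  0.  ]
shift [-0.0041 -0.0725 -0.0006] turn [-1.5004 -0.0037  0.0066]
t 5.9 tcp [ 0.5286 -0.3626  0.2687] q [-0.71  0.21  1.51  0.    1.43  0.  ]
shift [-0.004  -0.0964  0.0004] turn [-1.9337 -0.0045  0.0063]
```

View pics/c2.png

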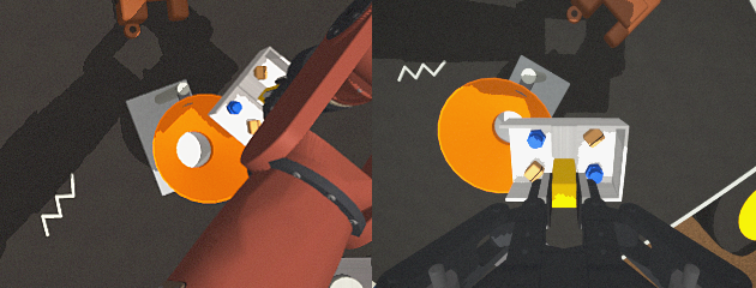

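>>> {"name": "arm_command", "arguments": {
  "motion": "-0.004 -0.004 0.006 -0.1 0 0; -0.004 -0.01 0.011 -0.25 0 0; -0.004 -0.016 0.014 -0.4 0 0; -0.004 -0.023 0.015 -0.53 0 0; -0.004 -0.029 0.013 -0.66 0 0; -0.004 -0.035 0.01 -0.79 0 0; -0.004 -0.041 0.007 -0.91 0 0; -0.004 -0.0454 0.005 -1 0 0"
}}

```text
clock: 6.7
tcp_pos: [0.4999, -0.3418, 0.2648]
eef_rot: [2.409, 1.103, 0.296]
force: [-0.8, 0.0, -3.2]
grip_width: 0.206
gripper_force: 78.7
```

```bash
python3 -c "
from h import *
u=np.array([.755,-.656,0]);C=np.array([.4585,-.306,.19])
for t in (37,45,51,58):
    a=np.radians(t);plan(C+.03*u-u*(-.06*np.cos(a)+.052*np.sin(a))+[0,0,.06*np.sin(a)+.052*np.cos(a)],-41,t)"
```

```text
t 6.7 tcp [ 0.4999 -0.3418  0.2648] q [-0.72 -0.2   2.01  0.    0.81 -0.01]
shift [-0.0001 -0.0075 -0.0087] turn [-0.2321 -0.0043  0.0059]
t 6.7 tcp [ 0.4999 -0.3418  0.2648] q [-0.72 -0.2   2.01  0.    0.81 -0.01]
shift [-0.0001 -0.0191 -0.0178] turn [-0.4987 -0.0047  0.0056]
t 6.7 tcp [ 0.4999 -0.3418  0.2648] q [-0.72 -0.2   2.01  0.    0.81 -0.01]
shift [-0.     -0.0286 -0.0235] turn [-0.6987 -0.005   0.0054]
t 6.7 tcp [ 0.4999 -0.3418  0.2648] q [-0.72 -0.2   2.01  0.    0.81 -0.01]
shift [ 0.     -0.0404 -0.0289] turn [-0.9321 -0.0054  0.0051]
```

>>> {"name": "arm_command", "arguments": {
  "motion": "0 -0.003 -0.004 -0.1 0 0; 0 -0.0075 -0.0087 -0.23 0 0; 0 -0.011 -0.012 -0.33 0 0; 0 -0.015 -0.015 -0.42 0 0; 0 -0.019 -0.018 -0.5 0 0; 0 -0.019 -0.018 -0.5 0 0; 0 -0.019 -0.018 -0.5 0 0; 0 -0.019 -0.018 -0.5 0 0"
}}

```text
clock: 7.5
tcp_pos: [0.4868, -0.3314, 0.2707]
eef_rot: [2.177, 0.996, 0.413]
force: [-0.2, 0.0, -1.8]
grip_width: 0.203
gripper_force: 78.8
```

```bash
python3 -c "
from h import *
shot('top','t3');shot('scene','s3');shot('wrist','w3')
c=np.hstack([cv2.resize(cv2.imread('pics/s3.png')[150:310,120:260],None,fx=2.5,fy=2.5),cv2.resize(cv2.imread('pics/w3.png'),(440,400))]) 
cv2.imwrite('pics/c3.png',c)
plan([0,0,0],-41,45)"
```

```text
t 7.65 tcp [ 0.4866 -0.3316  0.2702] q [-0.72 -0.38  2.23  0.01  0.5  -0.01]
shift [-0.0902 -0.8061 -0.2971] turn [ 0.0009 -0.0031  0.0031]
```

View pics/c3.png

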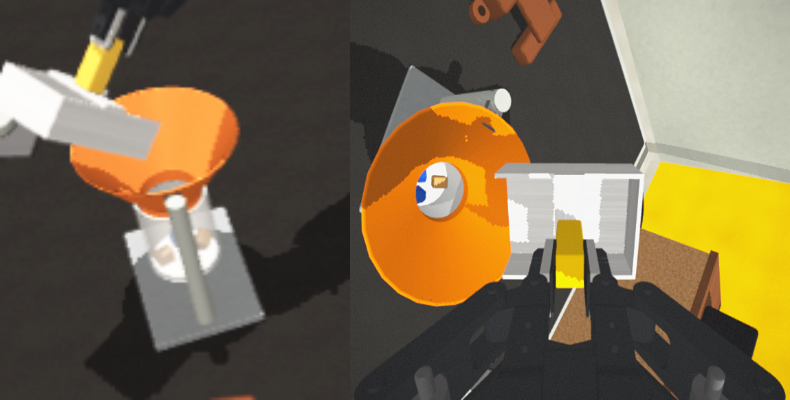

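```bash
python3 -c "
from h import *
plan([.53,-.34,.295],-41,16)"
```

```text
t 7.65 tcp [ 0.4866 -0.3316  0.2702] q [-0.72 -0.38  2.23  0.01  0.5  -0.01]
shift [0.0294 0.0595 0.0128] turn [ 0.9676 -0.0022  0.0038]
```

>>> {"name": "arm_command", "arguments": {
  "motion": "0.001 0.003 -0.005 0.08 0 0; 0.003 0.008 -0.008 0.22 0 0; 0.006 0.018 -0.005 0.4 0 0; 0.01 0.028 0 0.56 0 0; 0.015 0.038 0.004 0.7 0 0; 0.02 0.046 0.008 0.82 0 0; 0.025 0.054 0.011 0.91 0 0; 0.029 0.06 0.013 0.965 0 0"
}}

```text
clock: 8.45
tcp_pos: [0.5312, -0.3413, 0.2951]
eef_rot: [2.621, 1.198, 0.169]
force: [0.3, -0.0, -2.7]
grip_width: 0.202
gripper_force: 78.7
```

```bash
python3 -c "
from h import *
plan([.56,-.2,.27],-21,0)"
```

```text
t 8.45 tcp [ 0.5312 -0.3413  0.2951] q [-0.68 -0.02  1.72 -0.01  1.15  0.04]
shift [ 0.1676 -0.0999  0.0061] turn [ 0.5304  0.0928 -0.6585]
```

>>> {"name": "arm_command", "arguments": {
  "motion": "0.01 -0.006 0 0.04 0.005 -0.04; 0.03 -0.018 0 0.12 0.02 -0.13; 0.055 -0.033 0.001 0.2 0.035 -0.24; 0.085 -0.05 0.002 0.3 0.05 -0.36; 0.115 -0.068 0.003 0.38 0.065 -0.47; 0.14 -0.083 0.004 0.45 0.08 -0.56; 0.157 -0.094 0.005 0.5 0.09 -0.62; 0.168 -0.1 0.006 0.53 0.093 -0.658"
}}

```text
clock: 9.25
tcp_pos: [0.5587, -0.1973, 0.2688]
eef_rot: [-2.586, -1.782, 0.001]
force: [1.0, -0.4, -1.8]
grip_width: 0.206
gripper_force: 78.7
```

```bash
python3 -c "
from h import *
plan([.57,-.03,.12],8,0)"
```

```text
t 9.25 tcp [ 0.5587 -0.1973  0.2688] q [-0.46  0.11  1.62  0.    1.41 -0.09]
shift [ 0.2137 -0.065   0.1986] turn [-0.0025 -0.0012 -0.9622]
```

>>> {"name": "arm_command", "arguments": {
  "motion": "0.02 -0.006 0.01 0 0 -0.08; 0.05 -0.015 0.03 0 0 -0.2; 0.09 -0.027 0.06 0 0 -0.36; 0.13 -0.04 0.1 0 0 -0.54; 0.165 -0.05 0.14 0 0 -0.7; 0.19 -0.058 0.17 0 0 -0.83; 0.205 -0.063 0.19 0 0 -0.92; 0.214 -0.065 0.199 0 0 -0.96"
}}

```text
clock: 10.05
tcp_pos: [0.569, -0.03, 0.1181]
eef_rot: [-2.06, -2.368, 0.003]
force: [-0.6, -0.8, -2.1]
grip_width: 0.207
gripper_force: 78.7
```

```bash
python3 -c "
from h import *
shot('scene','s4');shot('top','t4');shot('wrist','w4')
c=np.hstack([cv2.resize(cv2.imread('pics/s4.png')[170:350,130:350],(440,360)),cv2.resize(cv2.imread('pics/w4.png'),(360,360))]) 
cv2.imwrite('pics/c4.png',c)
plan([.57,-.03,.058],8,0)"
```

```text
t 10.2 tcp [ 0.571  -0.0315  0.1207] q [-0.18  0.19  1.81 -0.    1.14 -0.31]
shift [ 0.0023 -0.0011  0.0835] turn [ 0.0015  0.0013 -0.0071]
```

View pics/c4.png

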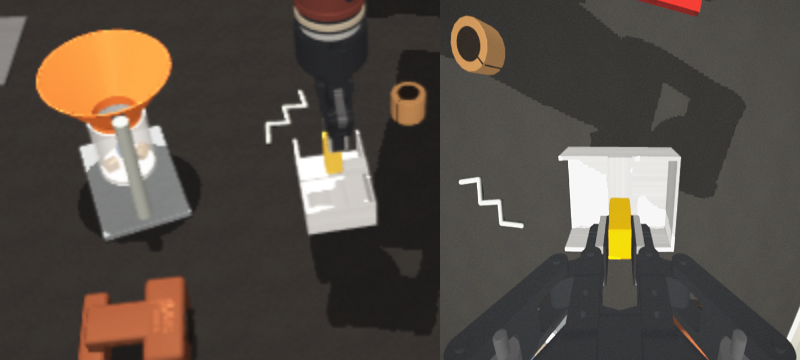

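>>> {"name": "arm_command", "arguments": {
  "motion": "0 0 0.015 0 0 0; 0 0 0.035 0 0 0; 0 0 0.055 0 0 0; 0 0 0.068 0 0 0; 0 0 0.076 0 0 0; 0 0 0.08 0 0 0; 0 0 0.083 0 0 0; 0 0 0.083 0 0 0"
}}

```text
clock: 11.0
tcp_pos: [0.571, -0.0312, 0.0585]
eef_rot: [2.065, 2.367, 0.001]
force: [0.1, -0.5, -2.4]
grip_width: 0.203
gripper_force: 78.7
```

>>> {"name": "arm_command", "arguments": {
  "motion": "0 0 0 0 0 0; 0 0 0 0 0 0; 0 0 0.001 0 0 0; 0 0 0.001 0 0 0; 0 0 0.001 0 0 0; 0 0 0.001 0 0 0; 0 0 0.001 0 0 0; 0 0 0.001 0 0 0"
}}

```text
clock: 11.8
tcp_pos: [0.5709, -0.0312, 0.0581]
eef_rot: [2.065, 2.367, 0.001]
force: [-3.5, 0.4, 5.2]
grip_width: 0.208
gripper_force: 79.6
```

>>> {"name": "arm_command", "arguments": {
  "motion": "0 0 0 0 0 0; 0 0 0 0 0 0; 0 0 0 0 0 0; 0 0 0 0 0 0; 0 0 0 0 0 0; 0 0 0 0 0 0; 0 0 0 0 0 0; 0 0 0 0 0 0",
  "claw": 1
}}

```text
clock: 12.6
tcp_pos: [0.5705, -0.0311, 0.0571]
eef_rot: [-2.065, -2.367, -0.0]
force: [-0.9, 0.0, 0.2]
grip_width: 1.001
gripper_force: 0.0
```

>>> {"name": "arm_command", "arguments": {
  "motion": "0 0 -0.01 0 0 0; 0 0 -0.03 0 0 0; 0 0 -0.06 0 0 0; 0 0 -0.1 0 0 0; 0 0 -0.15 0 0 0; 0 0 -0.19 0 0 0; 0 0 -0.22 0 0 0; 0 0 -0.24 0 0 0"
}}

```text
clock: 13.4
tcp_pos: [0.5719, -0.0314, 0.2415]
eef_rot: [2.062, 2.364, 0.005]
force: [1.1, -0.3, -0.3]
grip_width: 0.999
gripper_force: 0.0
```

```bash
python3 -c "
from h import *
d=np.load('pics/top0.npz')
# handle: red pixels in top view
h=cv2.cvtColor(d['img'],cv2.COLOR_RGB2HSV);m=((h[...,0]<5)|(h[...,0]>175))&(h[...,1]>180)&(h[...,2]>100)
m[:270]=0;m[300:]=0;m[:,:170]=0;m[:,215:]=0
v,u=np.nonzero(m);print(u.min(),u.max(),v.min(),v.max())
P=np.array([px(d,a,b,r=0) for a,b in zip(u,v)]);P=P[(P[:,2]>.115)&(P[:,2]<.13)];print(len(P),P.min(0),P.max(0),np.median(P,0))
(c,wh,an)=cv2.minAreaRect((P[:,:2]*1000).astype(np.float32));print(c,wh,an)
# bin flap rear/side edges yaw from red end bracket, flap corners
for a,b in ((141,176),(247,178),(137,263),(250,268)):print(px(d,a,b,.113))
plan([.46,.257,.23],90)"
```

```text
178 199 280 292
246 [0.44766522 0.24008514 0.11502354] [0.47009672 0.27684314 0.12881817] [0.45862931 0.25725748 0.12313054]
(458.8660888671875, 258.4823303222656) (36.73303985595703, 22.271968841552734) 89.67056274414062
[0.66761199 0.35371411 0.113     ]
[0.66167961 0.15206027 0.113     ]
[0.50243937 0.35698187 0.113     ]
[0.49156317 0.14534616 0.113     ]
t 13.4 tcp [ 0.5719 -0.0314  0.2415] q [-0.18  0.08  1.71  0.    1.35 -0.31]
shift [ 0.4012 -0.0958  0.0142] turn [ 0.0063  0.0098 -2.7401]
  return _methods._mean(a, axis=axis, dtype=dtype,
  ret = ret.dtype.type(ret / rcount)
```

>>> {"name": "arm_command", "arguments": {
  "motion": "0.015 -0.004 0 0 0 -0.08; 0.04 -0.01 0 0 0 -0.2; 0.08 -0.02 0 0 0 -0.33; 0.12 -0.03 0 0 0 -0.47; 0.16 -0.04 0 0 0 -0.6; 0.2 -0.05 0 0 0 -0.74; 0.24 -0.06 0 0 0 -0.88; 0.28 -0.07 0 0 0 -1"
}}

```text
clock: 14.2
tcp_pos: [0.4876, 0.1712, 0.2353]
eef_rot: [-1.374, -2.822, 0.003]
force: [0.2, 0.4, -0.1]
grip_width: 1.0
gripper_force: 0.0
```

```bash
python3 -c "
from h import *
plan([.459,.258,.21],88)"
```

```text
t 14.2 tcp [0.4876 0.1712 0.2353] q [ 0.2  -0.04  1.83  0.    1.35 -0.46]
shift [0.1146 0.0413 0.0338] turn [-0.0033 -0.0062 -1.6646]
```

>>> {"name": "arm_command", "arguments": {
  "motion": "0.03 0.011 0 0 0 -0.14; 0.055 0.02 0.005 0 0 -0.28; 0.075 0.027 0.01 0 0 -0.42; 0.09 0.032 0.015 0 0 -0.56; 0.1 0.036 0.02 0 0 -0.7; 0.108 0.039 0.025 0 0 -0.82; 0.113 0.041 0.03 0 0 -0.92; 0.115 0.041 0.034 0 0 -1"
}}

```text
clock: 15.0
tcp_pos: [0.4593, 0.2573, 0.2095]
eef_rot: [-0.597, -3.08, 0.002]
force: [0.6, -0.0, -0.2]
grip_width: 0.996
gripper_force: 0.0
```

>>> {"name": "arm_command", "arguments": {
  "motion": "0 0 0 0 0 -0.1; 0 0 0 0 0 -0.22; 0 0 0 0 0 -0.35; 0 0 0 0 0 -0.48; 0 0 0 0 0 -0.58; 0 0 0 0 0 -0.64; 0 0 0 0 0 -0.66; 0 0 0 0 0 -0.66"
}}

```text
clock: 15.8
tcp_pos: [0.4602, 0.2568, 0.2105]
eef_rot: [-0.065, -3.139, 0.001]
force: [-0.0, 0.1, -0.8]
grip_width: 0.999
gripper_force: 0.0
```

```bash
python3 -c "
from h import *
d=shot('wrist','w5');t=shot('top','t5')
plan([.459,.258,.092],88)
c=np.hstack([cv2.resize(cv2.imread('pics/w5.png'),(480,360)),cv2.resize(cv2.imread('pics/t5.png')[160:340,280:440],(320,360))]);cv2.imwrite('pics/c5.png',c)
h=cv2.cvtColor(d['img'],cv2.COLOR_RGB2HSV);m=((h[...,0]<5)|(h[...,0]>175))&(h[...,1]>180)&(h[...,2]>80)
v,u=np.nonzero(m);P=np.array([px(d,a,b,r=0) for a,b in zip(u,v) if d['depth'][b,a]>0]);P=P[(P[:,2]>.11)&(P[:,2]<.13)&(P[:,0]<.49)];print(len(P),P.min(0),P.max(0))
(c,wh,an)=cv2.minAreaRect((P[:,:2]*1000).astype(np.float32));print(c,wh,an)
"
```

```text
t 15.9 tcp [0.4607 0.2568 0.211 ] q [ 0.38  0.01  1.84  0.    1.3  -1.15]
shift [0.0022 0.0015 0.1587] turn [-0.0004 -0.0026 -0.0129]
1333 [0.44795076 0.23956896 0.11273299] [0.47035741 0.27538797 0.12696683]
(459.21075439453125, 257.36810302734375) (35.643917083740234, 21.468585968017578) 87.76622009277344
```

View pics/c5.png

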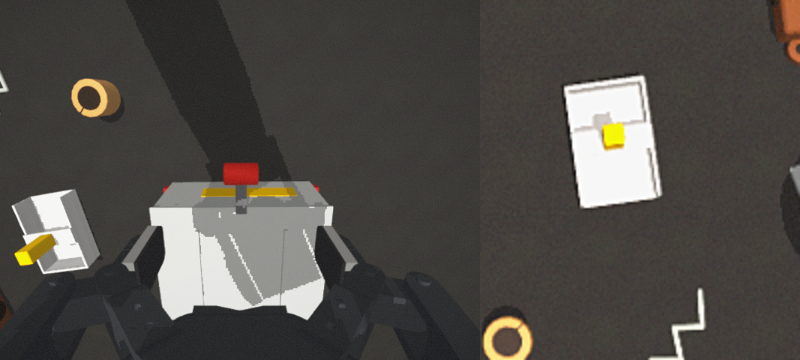

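>>> {"name": "arm_command", "arguments": {
  "motion": "0.001 0.001 0.015 0 0 0; 0.002 0.001 0.04 0 0 0; 0.002 0.001 0.07 0 0 0; 0.002 0.001 0.1 0 0 0; 0.002 0.001 0.125 0 0 0; 0.002 0.001 0.145 0 0 0; 0.002 0.001 0.157 0 0 0; 0.002 0.001 0.159 0 0 0"
}}

```text
clock: 16.7
tcp_pos: [0.4589, 0.2573, 0.0909]
eef_rot: [-0.066, -3.138, 0.001]
force: [0.5, 0.4, 0.6]
grip_width: 1.0
gripper_force: 0.0
```

>>> {"name": "arm_command", "arguments": {
  "motion": "0 0 0 0 0 0; 0 0 0 0 0 0; 0 0 0 0 0 0; 0 0 0 0 0 0; 0 0 0 0 0 0; 0 0 0 0 0 0; 0 0 0 0 0 0; 0 0 0 0 0 0",
  "claw": -1,
  "force": 40
}}

```text
clock: 17.5
tcp_pos: [0.4607, 0.258, 0.0937]
eef_rot: [0.066, 3.139, 0.002]
force: [-1.0, -0.4, 6.5]
grip_width: 0.402
gripper_force: 39.9
```

```bash
python3 -c "
from h import *
s=env.read_state();print(s['grip_width'],s['gripper_force'],s['force'])
p=s['tcp_pos'];r=R.from_rotvec(s['eef_rot']);b=np.radians(-2.2);e=np.array([np.cos(b),np.sin(b),0])
for t in range(0,51,5):
    f=lambda t:np.array([*(-.2*np.cos(t)*e[:2]),.2*np.sin(t)])
    D=f(np.radians(t+.86))-f(np.radians(.86));print(t,(r.inv().apply(D)/.75).round(4),(p+D).round(3))"
```

```text
0.401830461407859 39.94738698005676 [-1.02022525 -0.43645581  6.50254493]
0 [0. 0. 0.] [0.461 0.258 0.094]
5 [-0.0014  0.     -0.0232] [0.462 0.258 0.111]
10 [-0.0048  0.0001 -0.0462] [0.464 0.258 0.128]
15 [-0.0102  0.0001 -0.0689] [0.468 0.258 0.145]
20 [-0.0176  0.0002 -0.0909] [0.474 0.258 0.162]
25 [-0.0268  0.0002 -0.1123] [0.481 0.257 0.178]
30 [-0.0379  0.0003 -0.1327] [0.489 0.257 0.193]
35 [-0.0507  0.0003 -0.1521] [0.499 0.257 0.208]
40 [-0.0652  0.0004 -0.1704] [0.509 0.256 0.222]
45 [-0.0812  0.0005 -0.1872] [0.521 0.256 0.234]
50 [-0.0986  0.0005 -0.2027] [0.534 0.255 0.246]
```

>>> {"name": "arm_command", "arguments": {
  "motion": "0 0 -0.01 0 0 0; -0.0014 0 -0.0232 0 0 0; -0.0035 0 -0.039 0 0 0; -0.0065 0 -0.055 0 0 0; -0.0102 0 -0.069 0 0 0; -0.015 0 -0.084 0 0 0; -0.021 0 -0.099 0 0 0; -0.0268 0 -0.1123 0 0 0"
}}

```text
clock: 18.3
tcp_pos: [0.482, 0.2572, 0.1768]
eef_rot: [0.066, 3.137, 0.003]
force: [7.4, 2.7, -6.1]
grip_width: 0.398
gripper_force: 40.5
```

>>> {"name": "arm_command", "arguments": {
  "motion": "-0.006 0 -0.011 0 0 0; -0.014 0 -0.0245 0 0 0; -0.024 0 -0.0398 0 0 0; -0.0315 0 -0.049 0 0 0; -0.0384 0 -0.0581 0 0 0; -0.048 0 -0.069 0 0 0; -0.0544 0 -0.0749 0 0 0; -0.065 0 -0.084 0 0 0"
}}

```text
clock: 19.1
tcp_pos: [0.5276, 0.2556, 0.2377]
eef_rot: [-0.066, -3.137, -0.003]
force: [1.9, 4.9, -5.8]
grip_width: 0.384
gripper_force: 40.2
```

```bash
python3 -c "
from h import *
s=env.read_state();print(s['clock'],s['tcp_pos'],s['grip_width'],s['gripper_force'],s['force'])
plan([.534,.255,.246],88)"
```

```text
19.1 [0.52757445 0.25562631 0.2376927 ] 0.38420476537618053 40.19477605819702 [ 1.91402402  4.86910962 -5.79977512]
t 19.1 tcp [0.5276 0.2556 0.2377] q [ 0.33  0.11  1.67  0.    1.36 -1.2 ]
shift [-0.0086 -0.0005 -0.0111] turn [ 0.0034 -0.0075 -0.0134]
```

>>> {"name": "arm_command", "arguments": {
  "motion": "-0.003 0 -0.003 0 0 0; -0.0055 0 -0.005 0 0 0; -0.007 0 -0.0065 0 0 0; -0.007 0 -0.0065 0 0 0; -0.007 0 -0.0065 0 0 0; -0.007 0 -0.0065 0 0 0; -0.007 0 -0.0065 0 0 0; -0.007 0 -0.0065 0 0 0"
}}

```text
clock: 19.9
tcp_pos: [0.5339, 0.2554, 0.2431]
eef_rot: [-0.065, -3.14, -0.003]
force: [3.8, 5.1, -6.8]
grip_width: 0.386
gripper_force: 40.4
```

```bash
python3 -c "
from h import *
s=env.read_state();print(s['clock'],s['tcp_pos'],s['grip_width'],s['gripper_force'],s['force'],s['qvel'])
d=shot('scene','s6');shot('wrist','w6');cv2.imwrite('pics/c6.png',np.hstack([cv2.resize(cv2.imread('pics/s6.png')[120:330,120:500],(500,276)),cv2.resize(cv2.imread('pics/w6.png'),(290,276))]))"
```

```text
19.9 [0.53385361 0.2554264  0.24314036] 0.3862337429086044 40.42138159275055 [ 3.81140053  5.10308293 -6.80463113] [ 0.00090878  0.00196426 -0.00125159 -0.00010506 -0.00029869  0.00087914]
```

View pics/c6.png

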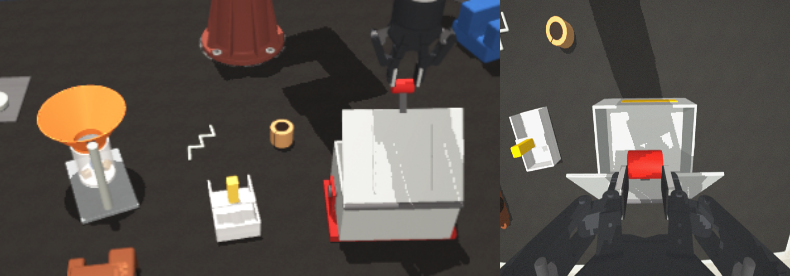

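```bash
python3 -c "
from h import *
d=np.load('pics/s6.npz')
P=np.array([px(d,u,v,r=0) for u in range(395,460,4) for v in range(208,268,4) if d['depth'][v,u]>0])
for _ in range(3):
    c=P.mean(0);n=np.linalg.svd(P-c)[2][2];e=abs((P-c)@n);P=P[e<max(.003,np.median(e)*2)]
n*=np.sign(n[2]);print(len(P),n,np.degrees(np.arccos(n[2])),e.max(),P.min(0),P.max(0))
# blobs in tube/throat from top view t5
t=np.load('pics/t5.npz')['img'];h=cv2.cvtColor(t,cv2.COLOR_RGB2HSV)
cv2.imwrite('pics/c7.png',np.hstack([cv2.resize(t[255:315,460:520,::-1],(390,390),interpolation=2),cv2.resize(d['img'][215:285,165:235,::-1],(390,390),interpolation=2)]))"
```

```text
207 [ 0.73818328 -0.01746069  0.67437421] 47.59442709163241 0.003031370567896329 [0.55842514 0.18400272 0.13037434] [0.64946373 0.33129933 0.22590609]
```

View pics/c7.png

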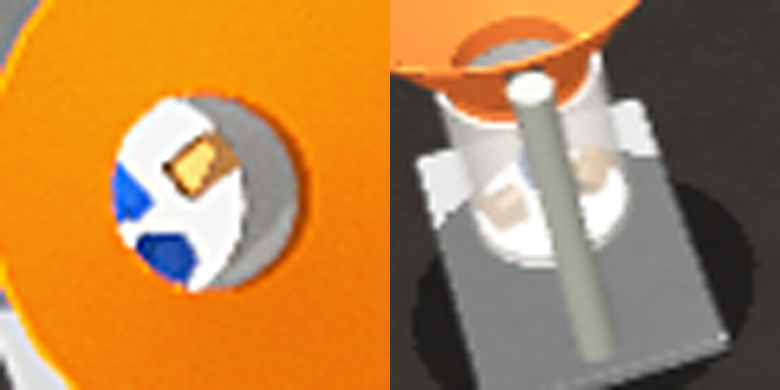

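```bash
python3 -c "
from h import *
print(env.job_done())"
```

```text
the job is handed in; nothing more can be done
None
```

I handed the job in at about 20 s of the 64 s allowed, and no verdict came back: all four pieces are in the tube, the empty scoop stands upright on the mat, and the gripper is holding the flap still at about 48° (measured from the camera, inside the 43–57° window).

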